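# Close the tall canister and bring it to the front of the fixings carousel

### The arm

A 7-joint arm with a two-finger parallel gripper is mounted at the origin on a cart in front of the work surface, level with it; the furniture and walls round the work are solid. World frame = base frame: x ahead of the robot, y to its left, z up, the work surface at z = 0. Lengths are in m, angles in rad, forces in N, time in s.
With the tool pointing down it reaches from about 0.4 to 0.875 m from the base axis. Payload 19.3 kg.
Tool frame: the origin (TCP) lies at the very end of the fingers, on their centre line; the grasp point (between the pads) lies 19 mm behind it; z points along the fingers, y is the line along which they close (so a half turn about z gives the same grasp; the last joint's range is limited). The gripper opens to 85 mm and grips with 20 to 120 N. Pads are 22 mm wide; open, the fingers measure 114 mm over their backs; the gripper's body (76 mm by 85 mm) begins 54 mm behind the grasp point. The pads swing forward as they close: fully open they stand 13 mm farther back than shut.
Start: joints at [1.214, 0.521, -0.036, 1.599, 0.021, 1.021, -0.113], TCP at [0.177, -0.599, 0.231] pointing down, gripper open.
Joint ranges: [-2.91, 2.91], [-0.3, 2.13], [-1.5, 1.42], [0.17, 2.43], [-1.26, 4.41], [0.16, 1.93], [-2.52, 2.52]. Speed limits (rad/s): [1.89, 1.89, 2.39, 2.39, 3.01, 3.01, 3.01].

### API

Orientations are given as [roll, pitch, yaw] about the fixed x, y, z axes, in that order (R = Rz(yaw) Ry(pitch) Rx(roll)).
In Python, from workcell import bot gives the robot as it stands.
- The arm moves only by the shell command python3 -m crank 'ROWS' [FORCE]. ROWS is a JSON object of lists of equal length, an entry for each row: "travel": the shift along the world's x, y, z in cm, a list of three; "turn": the turn, a rotation vector about the world's x, y, z in degrees, a list of three; "gripper": the closure, from 0 (fully open) to 1 (shut). A call has exactly 5 rows; each row is the pose to reach, as a shift and turn from the pose commanded when the call began; what a row does not reach only later rows make up. A row lasts 1/10 s, in which the tool goes at most 50 mm and 8.59 degrees, less where a joint would pass 70% of its speed; a pose out of reach is approached as far as the arm can. A call with a gripper value outside its range is refused whole. The fingers move at their own pace and stop on an object; FORCE is the grip in N (left out, the last holds). Time passes only in rows, so rows that repeat a pose let the fingers close, or fill a call up. It gives the time, the measured TCP pose, the force, the opening and the grip force at its end, in the units of the state.
- bot.observe(): the state, without advancing time (a new reading comes with each control period).
- bot.grab_frame(name): name is "scene" or "top"; returns a dict with "pixels" (384x512x3 uint8, red, green, blue), "fx", "fy", "cx", "cy" (pixels), "dist" ([k1, k2, p1, p2, k3] as OpenCV has them; the pictures are not rectified), "extrinsics" (4x4, takes a point from world to camera coordinates). Camera axes: x right, y down, z forward; pixel columns grow to the right and rows downward; lengths in m; the calibration is good to about 2 mm. A picture is of the moment at which its call begins. There is no depth.
- bot.job_done(): hands the job in; it is judged then, once.
The state is a dict: "clock": time; "qpos": joint angles; "qd": joint speeds; "joint_efforts": joint torques, N m; "position": TCP position; "tool_rot": TCP orientation; "force": force on the tool from outside, world axes, zero at the start; "moment": the same for the moment, N m; "grip_width": finger opening in m; "finger_force": force on a finger pad.
Only numpy, scipy, OpenCV 4.12 (cv2) and the standard library are available. Lean on these libraries where they do the work, as an engineer would, in place of code of your own. Each camera call takes 0.05 s, during which the arm holds its last target. There are 200 camera calls.

### The job

The tall canister on the fixings carousel has a loose cap. First screw that cap clockwise until it is fully tight, then turn the carousel (either way) until the tall canister stands at the front, squarely behind the upright steel pointer on the fixed plinth, and end the program there with the gripper still holding the carousel firmly and motionless, without letting go. The cap must still be tight at the end; leave the glue bottle, roll of masking tape and battery where they are.

Things in the scene. Friction and masses are not known exactly. Their poses are not given: they have to be found in the camera images.
- base: fixed round wooden plinth of the carousel, 224 mm across, 18 mm high; origin under its centre, on the carousel's upright turning axis. Its own -x is the front (roughly towards the robot): there a dark steel foot plate 30 mm wide sticks out, bearing an upright steel pointer 14 mm wide, 8 mm thick, 142 mm from the axis, its top 48 mm above the bench
- turntable: plywood disc, 250 mm across, 14 mm thick, top 40 mm above the bench, with four canisters at 90 degrees; turns freely round, either way, about the plinth's axis. Needs about 0.2 N m (2.4 N at a canister), stays where left. Origin on the axis at its underside, 26 mm above the bench. The tall canister is on its own -x; its axes agree with the plinth's when that is at the front
- cap (a joint): the tall canister's captive black screw cap: 0 = tight, on a hard stop; grows as it is unscrewed (counter-clockwise from above) up to 1.5; starts 0.7 to 1.3 rad. Needs about 0.05 N m, does not rise or sink, stays where left. Ribbed disc 51 mm across, 135 to 151 mm above the bench, with a grip bar across its top. Tight, the bar lies radially (on the line from turning axis to canister)
- tall_canister (a point): centre line of the tall aluminium canister (58 mm across, fixed on the turntable, 40 to 135 mm above the bench), 90 mm above the bench, 85 mm from the turning axis. The other three canisters are alike but short: they end 85 mm above the bench, with caps that are tight and do not turn, whose grip bars reach 131 mm above the bench
- cap_grip (a point): centre of the grip bar on the tall canister's cap, on the cap's axis, 166 mm above the bench, 85 mm from the carousel's axis; turns with the cap. The bar is 42 mm long (along the point's x), 12 mm thick (along its y) and upright, 151 to 181 mm above the bench; the flat cap top is just under it at 151 mm
- front_place (a point): fixed point of the plinth, 85 mm from the axis towards the pointer, 166 mm above the bench: the tall canister's centre line passes through it when the canister is at the front
- glue_bottle: bystander: white and blue glue bottle with orange nozzle, 61 mm across, 200 mm high; origin under its centre
- masking_tape: bystander: roll of masking tape lying flat, 96 mm across, 25 mm high; origin under its centre
- battery: bystander: black and green tool battery, 63x75x60 mm; origin under its centre. Room: tall planks lean past the bench's right end (about x 0.35 to 0.65, y below -0.4), so come in from the robot's side; a timber rack hangs over the bench's back part (x above 0.63, from 0.61 m up)

How it is judged:
On the way, in this order (a step that is already met when the one before it is completed fails the run):
1. the tall canister's cap is screwed tight, before that canister is at the front (value of joint cap below 0.12 rad), for 0.2 s.
2. the tall canister is at the front (horizontal distance between cap_grip and front_place below 0.009 m), for 0.2 s.
At the end, for the whole second after the job is handed in: the tall canister's cap is tight (within 0.12 rad of its stop), the canister's centre line is within 9 mm of the front place, the turntable is still (under 0.05 rad/s), and the fingers are holding the turntable or what it carries with more than 2 N (value of joint cap below 0.12 rad and horizontal distance between cap_grip and front_place below 0.009 m and angular speed of turntable below 0.05 rad/s and contact force between the fingers and turntable above 2 N); the arm keeps its last pose, push and grip.
It fails at once if the glue bottle is moved by more than 30 mm (distance of glue_bottle from where it was at the start of the episode above 0.03 m).
It fails at once if the masking tape is moved by more than 30 mm (distance of masking_tape from where it was at the start of the episode above 0.03 m).
It fails at once if the battery is moved by more than 30 mm (distance of battery from where it was at the start of the episode above 0.03 m).
It also fails if it takes over 51 s, if anything falls off the work surface, if the arm or the gripper's body presses on something with over 40 N, if the wrist force passes 120 N, or if a joint passes its speed limit or range.

## Working session

There is one attempt and no reset: what is moved stays moved. The work goes in short steps, Python scripts to look and compute and a shell command to move; the robot and the scene stay as the last step left them, time stands still between calls to the robot, and variables do not carry over. Pictures are saved under pics/ and viewed, at most 10 in all, crops included, and the job is handed in when it is done.

```bash
mkdir -p pics; cat > h.py <<'E'
from workcell import bot
import numpy as np, cv2
def grab(n,f=None):
    d=bot.grab_frame(n)
    if f: cv2.imwrite('pics/'+f,d['pixels'][:,:,::-1])
    return d
def K(d): return np.array([[d['fx'],0,d['cx']],[0,d['fy'],d['cy']],[0,0,1.]])
def atz(d,uv,z):
    p=cv2.undistortPoints(np.array(uv,float).reshape(-1,1,2),K(d),np.array(d['dist'],float)).reshape(-1,2)
    E=np.array(d['extrinsics']);R,t=E[:3,:3],E[:3,3];c=-R.T@t
    r=np.c_[p,np.ones(len(p))]@R
    return c+r*((z-c[2])/r[:,2])[:,None]
def proj(d,P):
    E=np.array(d['extrinsics'])
    return cv2.projectPoints(np.array(P,float).reshape(-1,1,3),cv2.Rodrigues(E[:3,:3])[0],E[:3,3],K(d),np.array(d['dist'],float))[0].reshape(-1,2)
E
python3 - <<'E'
from h import *
for n in('scene','top'):
    d=grab(n,n+'0.png');E=np.array(d['extrinsics']);print(n,-E[:3,:3].T@E[:3,3],d['fx'])
print(bot.observe())
E
```

```text
scene [-0.17970163  0.48482026  1.10722675] 421.27135884791994
top [0.30955084 0.02034496 1.22880219] 409.520419471727
{'clock': 0.1, 'qpos': array([ 1.2137942 ,  0.52198027, -0.03628642,  1.59990074,  0.0212134 ,
        1.02107505, -0.11279683]), 'qd': array([ 3.34875300e-04, -1.81924352e-03, -7.68322570e-05,  3.88489750e-04,
        1.99168917e-04,  1.03977305e-03,  1.09764252e-03]), 'joint_efforts': array([ 2.70870085e-03, -9.28467607e+01,  1.98344506e+00, -3.70525646e+01,
        1.81252544e-02,  5.32173668e-03,  5.04800084e-05]), 'position': array([ 0.17667144, -0.59922871,  0.23078563]), 'tool_rot': array([-3.14061909e+00,  9.76689142e-05,  2.86764897e-01]), 'force': array([-0.38126068, -0.77444674,  0.09962253]), 'moment': array([0.03933776, 0.01583661, 0.01178238]), 'finger_force': 0.0, 'grip_width': 0.08554135730682619}
```

View pics/scene0.png

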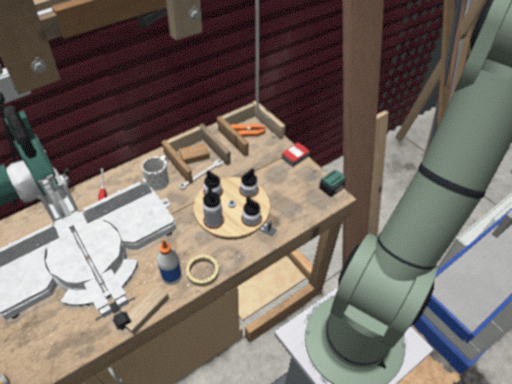

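View pics/top0.png

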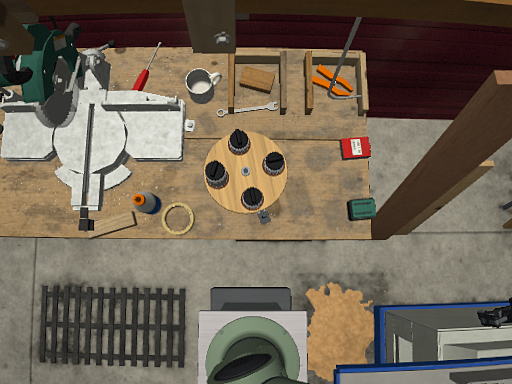

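The top view shows the carousel centred at about (245,171), the tall canister at about (216,174) and the pointer at about (264,216). I'll zoom in next.

```bash
python3 - <<'E'
from h import *
a=cv2.imread('pics/top0.png')[125:228,195:298];b=cv2.imread('pics/scene0.png')[160:245,185:285]
a=cv2.resize(a,(412*1,412),interpolation=cv2.INTER_CUBIC);b=cv2.resize(b,None,fx=3.8,fy=3.8,interpolation=cv2.INTER_CUBIC)
c=np.zeros((412,412+b.shape[1],3),np.uint8);c[:,:412]=a;c[:b.shape[0],412:]=b
cv2.imwrite('pics/z0.png',c)
d=grab('top')
print(atz(d,[[245,171]],.04),atz(d,[[216,174]],.166),atz(d,[[264,216]],.02))
print(atz(d,[[145,203]],.2),atz(d,[[178,218]],.025),atz(d,[[362,209]],.06))
E
```

```text
[[0.55820573 0.02646693 0.04      ]] [[0.5232563  0.10239457 0.166     ]] [[ 0.42671845 -0.03060289  0.02      ]]
[[0.44050032 0.27890839 0.2       ]] [[0.41890527 0.22304092 0.025     ]] [[ 0.44399936 -0.31474766  0.06      ]]
```

View pics/z0.png

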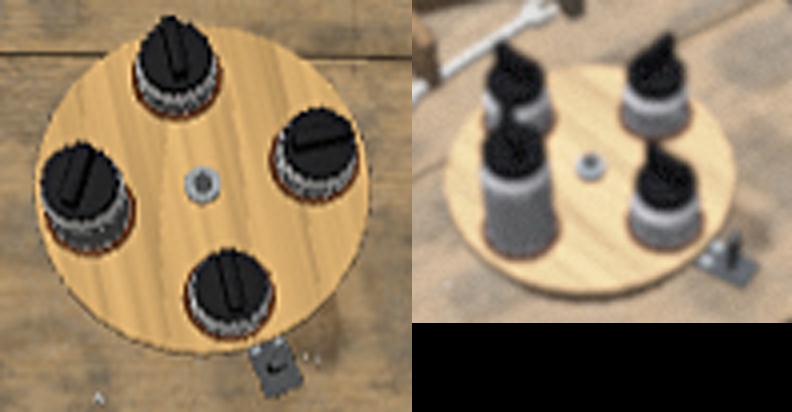

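The zoom shows the tall canister on the left, with its cap at about (82,183) in the crop and its bar well off radial. The pointer plate is at lower right, at about (277,367). Next I'll fit the geometry with a model overlay.

```bash
cat > fit.py <<'E'
from h import *
import sys
d=grab('top');s=grab('scene');im=d['pixels']
hsv=cv2.cvtColor(im,cv2.COLOR_RGB2HSV)
m=np.zeros(im.shape[:2],np.uint8)
m[125:228,195:298]=((hsv[...,2]>165)&(hsv[...,1]>70))[125:228,195:298]*255
m=cv2.morphologyEx(m,cv2.MORPH_OPEN,np.ones((3,3)))
c=max(cv2.findContours(m,0,cv2.CHAIN_APPROX_NONE)[0],key=cv2.contourArea)
h=cv2.convexHull(c).reshape(-1,2)
P=atz(d,h,.04)[:,:2]
from scipy.optimize import least_squares
r=least_squares(lambda p:np.hypot(*(P-p[:2]).T)-p[2],[.56,.027,.125],loss='soft_l1',f_scale=.001)
print('disc',r.x,np.abs(r.fun).max())
C=r.x[:2]
u=lambda x,y:[195+(x+.5)/4-.5,125+(y+.5)/4-.5]
v=lambda x,y:[185+(x-412+.5)/3.8-.5,160+(y+.5)/3.8-.5]
def ang(p): return np.degrees(np.arctan2(p[1]-C[1],p[0]-C[0])),np.hypot(*(p[:2]-C))
for n,p,z in(('tall',(82,182),.151),('right',(315,140),.101),('top',(177,55),.101),('bot',(231,283),.101),('plate',(278,370),.004)):
    q=atz(d,[u(*p)],z)[0];print(n,q,ang(q))
E
cat >> fit.py <<'E'
th=np.radians(float(sys.argv[1]));bar=np.radians(float(sys.argv[2]));pt=np.radians(float(sys.argv[3]))
if len(sys.argv)>4: C=np.array([float(sys.argv[4]),float(sys.argv[5])])
def circ(c,r,z): a=np.linspace(0,2*np.pi,73);return np.c_[c[0]+r*np.cos(a),c[1]+r*np.sin(a),0*a+z]
def box(c,a,l,w,z):
    e=np.array([np.cos(a),np.sin(a)]);n=np.array([-e[1],e[0]])
    return np.array([[*(c+e*i*l/2+n*j*w/2),z] for i,j in((1,1),(1,-1),(-1,-1),(-1,1),(1,1))])
T=lambda a,r:C+r*np.array([np.cos(a),np.sin(a)])
L=[(circ(C,.125,.04),(0,255,255)),(circ(T(th,.085),.0255,.151),(0,0,255)),(box(T(th,.085),bar,.042,.012,.181),(0,255,0)),(box(T(pt,.142),pt,.008,.014,.048),(255,0,255)),(circ(T(th,.085),.029,.04),(255,255,0))]
for k in(1,2,3): L+=[(box(T(th+k*np.pi/2,.085),th+k*np.pi/2,.042,.012,.131),(0,255,0)),(circ(T(th+k*np.pi/2,.085),.029,.04),(255,255,0))]
out=[]
for D,(x,y,w) in((d,(195,125,103)),(s,(185,155,103))):
    k=400/w*1.0;a=cv2.resize(D['pixels'][y:y+w,x:x+w,::-1],(400,400),interpolation=cv2.INTER_CUBIC)
    for pl,col in L: cv2.polylines(a,[np.int32(np.round(((proj(D,pl)-[x,y]+.5)*k-.5)))],False,col,1)
    out.append(a)
cv2.imwrite('pics/'+sys.argv[-1],np.hstack(out))
E
python3 fit.py 115 -13 205 ov1.png
```

```text
disc [0.56458544 0.02060651 0.12844312] 0.007470878332643052
tall [0.53686276 0.10609939 0.151     ] (np.float64(107.9662635002713), np.float64(0.08987535419459437))
right [ 0.57889622 -0.05385217  0.101     ] (np.float64(-79.1205554035894), np.float64(0.07582145758894762))
top [0.64030213 0.04428635 0.101     ] (np.float64(17.366691359587247), np.float64(0.07933317412269689))
bot [0.47633567 0.00516516 0.101     ] (np.float64(-170.07524203873555), np.float64(0.08959049133267429))
plate [ 0.42488142 -0.03165114  0.004     ] (np.float64(-159.49120018840682), np.float64(0.14915788506288702))Traceback (most recent call last):
  File "fit.py", line 21, in <module>
    if len(sys.argv)>4: C=np.array([float(sys.argv[4]),float(sys.argv[5])])
                                    ~~~~~^^^^^^^^^^^^^
ValueError: could not convert string to float: 'ov1.png'
```

```bash
python3 fit.py 104 -13 203.5 .558 .0257 ov1.png | head -1
```

```text
disc [0.56446911 0.02083877 0.12831782] 0.007157810073227799
```

View pics/ov1.png

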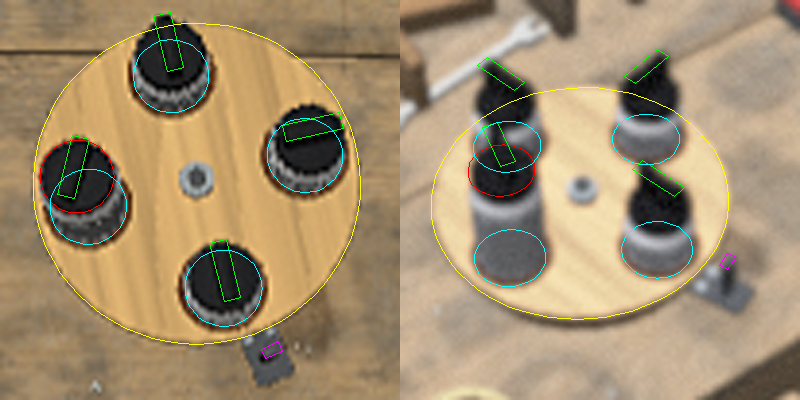

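The overlay matches in both views: axis at (0.558, 0.0257), tall canister at 104°, bar at -13° (cap about 1.1 rad open), pointer at 203.5°. I'll approach with yaw 167° so the last joint stays inside its range.

```bash
python3 -m crank '{"travel":[[0,0,4],[0,0,8],[1,3,10],[2,7,10],[4,11,10]],"turn":[[0,0,0],[0,0,0],[0,0,7],[0,0,14],[0,0,21]],"gripper":[0,0,0,0,0]}'; python3 -m crank '{"travel":[[2,4,0],[4,8,0],[6,12,0],[8,16,0],[10,20,0]],"turn":[[0,0,7],[0,0,14],[0,0,21],[0,0,28],[0,0,35]],"gripper":[0,0,0,0,0]}'; python3 -c "
from h import *;print(bot.observe()['qpos'])"
```

```text
clock: 0.85
position: [0.2161, -0.4885, 0.3318]
tool_rot: [3.141, 0.001, 0.656]
force: [1.1, -0.9, -0.0]
grip_width: 0.0856
finger_force: 0.0
clock: 1.35
position: [0.3172, -0.2878, 0.3315]
tool_rot: [3.141, 0.001, 1.269]
force: [1.9, -0.9, 0.2]
grip_width: 0.0854
finger_force: 0.0
[ 0.94649958  0.1073095  -0.37882601  1.92975027  0.04468588  1.1119758
  0.24808819]
```

```bash
python3 -m crank '{"travel":[[2,4,0],[4,8,0],[6.5,12,0],[9,16,0],[11,20,0]],"turn":[[0,0,8],[0,0,16],[0,0,24],[0,0,32],[0,0,40]],"gripper":[0,0,0,0,0]}'; python3 -c "
from h import *;print(bot.observe()['qpos'])"; python3 -m crank '{"travel":[[2,4,0],[4,8,0],[6,12,0],[8.5,16,0],[11,19.6,0]],"turn":[[0,0,8],[0,0,16],[0,0,24],[0,0,32],[0,0,40]],"gripper":[0,0,0,0,0]}'; python3 -c "
from h import *;print(bot.observe()['qpos'])"
```

```text
clock: 1.85
position: [0.4277, -0.0876, 0.3316]
tool_rot: [3.141, 0.001, 1.968]
force: [0.2, -1.3, -0.1]
grip_width: 0.0857
finger_force: 0.0
[ 0.65174012  0.14590747 -0.6509775   1.90261425  0.09818923  1.12353676
  0.36054499]
clock: 2.35
position: [0.5375, 0.1085, 0.3315]
tool_rot: [3.141, 0.001, 2.666]
force: [0.4, -0.9, -0.5]
grip_width: 0.0855
finger_force: 0.0
[ 0.30514505  0.40145175 -0.83665775  1.64269131  0.31249144  1.23696682
  0.49979086]
```

```bash
python3 -m crank '{"travel":[[0,0,-2],[0,0,-5],[0,0,-8],[0,0,-11],[0,0,-13]],"turn":[[0,0,5],[0,0,10],[0,0,14],[0,0,14],[0,0,14]],"gripper":[0,0,0,0,0]}'; python3 fit.py 104 -13 203.5 .558 .0257 ov2.png|head -1
```

```text
clock: 2.85
position: [0.5361, 0.1062, 0.1993]
tool_rot: [-3.141, -0.002, 2.905]
force: [0.3, 0.1, 0.6]
grip_width: 0.0851
finger_force: 0.0
disc [ 346.53878054 -295.16584472  454.90446502] 0.06551439805559767
```

View pics/ov2.png

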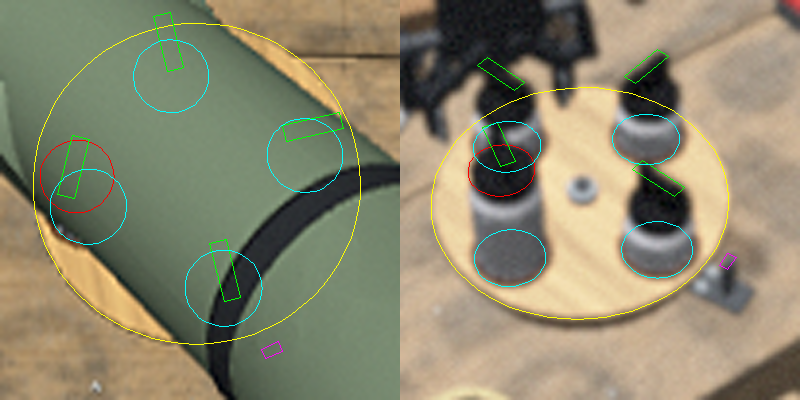

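The scene view shows the open fingers at about (435,130) and (565,90), straddling the bar. The arm blocks the top view. I'll descend and grip.

```bash
python3 -m crank '{"travel":[[0.1,0.2,-2],[0.1,0.2,-4],[0.1,0.2,-4],[0.1,0.2,-4],[0.1,0.2,-4]],"turn":[[0,0,0],[0,0,0],[0,0,0],[0,0,0],[0,0,0]],"gripper":[0,0,0,1,1]}' 40;  python3 -m crank '{"travel":[[0,0,0],[0,0,0],[0,0,0],[0,0,0],[0,0,0]],"turn":[[0,0,0],[0,0,0],[0,0,0],[0,0,0],[0,0,0]],"gripper":[1,1,1,1,1]}'
```

```text
clock: 3.45
position: [0.5384, 0.1087, 0.1628]
tool_rot: [3.141, 0.002, 2.905]
force: [1.0, -0.8, 0.0]
grip_width: 0.0589
finger_force: 0.0
clock: 3.95
position: [0.5384, 0.1073, 0.1619]
tool_rot: [-3.14, 0.001, 2.904]
force: [-0.2, -7.5, 10.2]
grip_width: 0.011
finger_force: 39.6
```

```bash
python3 -m crank '{"travel":[[0,0,0.2],[0,0,0.2],[0,0,0.2],[0,0,0.2],[0,0,0.2]],"turn":[[0,0,-4],[0,0,-9],[0,0,-14],[0,0,-19],[0,0,-25]],"gripper":[1,1,1,1,1]}' 60;  python3 -m crank '{"travel":[[0,0,0],[0,0,0],[0,0,0],[0,0,0],[0,0,0]],"turn":[[0,0,-6],[0,0,-12],[0,0,-18],[0,0,-24],[0,0,-28]],"gripper":[1,1,1,1,1]}'; python3 -c "
from h import *;o=bot.observe();print(o['qpos'],o['moment'])"
```

```text
clock: 4.45
position: [0.5373, 0.1073, 0.1622]
tool_rot: [-3.139, -0.001, 2.464]
force: [2.1, -4.1, -18.5]
grip_width: 0.0106
finger_force: 60.9
clock: 4.95
position: [0.5373, 0.1074, 0.1622]
tool_rot: [-3.14, 0.0, 1.975]
force: [4.6, -4.0, -19.0]
grip_width: 0.0105
finger_force: 60.8
[ 0.10254499  0.53889283 -0.56203406  1.84816403  0.36930908  0.86174519
 -0.236242  ] [-0.73768919 -1.10061394  0.05814473]
```

```bash
python3 -m crank '{"travel":[[0,0,-0.1],[0,0,-0.1],[0,0,-0.1],[0,0,-0.1],[0,0,-0.1]],"turn":[[0,0,-2],[0,0,-4],[0,0,-6],[0,0,-7],[0,0,-7]],"gripper":[1,1,1,1,1]}'; python3 -c "
from h import *;o=bot.observe();print(o['moment'])";  python3 -m crank '{"travel":[[0,0,0],[0,0,0],[0,0,0],[0,0,0],[0,0,0]],"turn":[[0,0,-1],[0,0,-2],[0,0,-3],[0,0,-3],[0,0,-3]],"gripper":[1,1,1,1,1]}'; python3 -c "
from h import *;o=bot.observe();print(o['moment'])"
```

```text
clock: 5.45
position: [0.5378, 0.1076, 0.1621]
tool_rot: [-3.141, 0.001, 1.856]
force: [1.6, -4.8, -4.0]
grip_width: 0.0103
finger_force: 62.9
[-0.97646772 -0.60112749 -0.08447653]
clock: 5.95
position: [0.538, 0.1076, 0.1621]
tool_rot: [-3.141, 0.001, 1.805]
force: [3.3, -5.1, -6.0]
grip_width: 0.0104
finger_force: 62.8
[-0.94744951 -0.89867462  0.29646036]
```

```bash
python3 -m crank '{"travel":[[0,0,0],[0,0,0],[0,0,0],[0,0,0],[0,0,0]],"turn":[[0,0,-1],[0,0,-2],[0,0,-3],[0,0,-3],[0,0,-3]],"gripper":[1,1,1,1,1]}'; python3 -c "
from h import *;o=bot.observe();print(o['moment'])"
```

```text
clock: 6.45
position: [0.539, 0.1079, 0.1622]
tool_rot: [3.139, 0.001, 1.754]
force: [11.5, -3.9, -13.0]
grip_width: 0.0107
finger_force: 64.0
[-0.82214601 -2.68307125  1.05585977]
```

The moment rose to 1.06 N m at yaw 100.5°, so the cap is on its stop, and this fits the expected 104°. Now I'll work out the arc.

```bash
python3 -c "
import numpy as np
for c in range(5):
    P=lambda a:8.5*np.array([np.cos(np.radians(a)),np.sin(np.radians(a))])
    a=103.5+20*c
    print([[round(float(v),2) for v in P(a+4*k)-P(a)] for k in range(1,6)])"
```

```text
[[-0.57, -0.16], [-1.13, -0.36], [-1.68, -0.59], [-2.2, -0.87], [-2.71, -1.18]]
[[-0.48, -0.34], [-0.94, -0.72], [-1.37, -1.13], [-1.77, -1.57], [-2.14, -2.03]]
[[-0.34, -0.49], [-0.64, -1.0], [-0.9, -1.53], [-1.13, -2.08], [-1.32, -2.64]]
[[-0.15, -0.57], [-0.26, -1.16], [-0.32, -1.75], [-0.35, -2.34], [-0.33, -2.93]]
[[0.06, -0.59], [0.15, -1.18], [0.29, -1.75], [0.47, -2.32], [0.69, -2.87]]
```

```bash
python3 -m crank '{"travel":[[-0.57,-0.16,0],[-1.13,-0.36,0],[-1.68,-0.59,0],[-2.2,-0.87,0],[-2.71,-1.18,0]],"turn":[[0,0,4],[0,0,8],[0,0,12],[0,0,16],[0,0,20]],"gripper":[1,1,1,1,1]}' 80; python3 -c "
from h import *;o=bot.observe();print(o['moment'],o['qpos'])"; python3 -m crank '{"travel":[[-0.48,-0.34,0],[-0.94,-0.72,0],[-1.37,-1.13,0],[-1.77,-1.57,0],[-2.14,-2.03,0]],"turn":[[0,0,4],[0,0,8],[0,0,12],[0,0,16],[0,0,20]],"gripper":[1,1,1,1,1]}'; python3 -c "
from h import *;o=bot.observe();print(o['moment'],o['qpos'])"
```

```text
clock: 6.95
position: [0.5121, 0.0965, 0.1623]
tool_rot: [3.139, 0.001, 2.105]
force: [15.9, -1.3, -17.7]
grip_width: 0.0099
finger_force: 81.5
[-0.15824073 -3.56904251  0.8365194 ] [ 0.15057772  0.5055773  -0.60310089  1.91891383  0.38258537  0.82906227
 -0.12155732]
clock: 7.45
position: [0.4905, 0.0768, 0.1623]
tool_rot: [3.139, 0.001, 2.455]
force: [13.9, 2.6, -18.0]
grip_width: 0.0102
finger_force: 81.0
[ 0.64930003 -3.13174127  0.65671622] [ 0.25713296  0.4907983  -0.69826098  1.97648194  0.42677255  0.82024173
  0.20421864]
```

```bash
python3 -m crank '{"travel":[[-0.34,-0.49,-0.05],[-0.64,-1.0,-0.05],[-0.9,-1.53,-0.05],[-1.13,-2.08,-0.05],[-1.32,-2.64,-0.05]],"turn":[[0,0,4],[0,0,8],[0,0,12],[0,0,16],[0,0,20]],"gripper":[1,1,1,1,1]}'; python3 -c "
from h import *;o=bot.observe();print(o['moment'],o['qpos'])"; python3 -m crank '{"travel":[[-0.15,-0.57,0],[-0.26,-1.16,0],[-0.32,-1.75,0],[-0.35,-2.34,0],[-0.33,-2.93,0]],"turn":[[0,0,4],[0,0,8],[0,0,12],[0,0,16],[0,0,20]],"gripper":[1,1,1,1,1]}'; python3 -c "
from h import *;o=bot.observe();print(o['moment'],o['qpos'])"
```

```text
clock: 7.95
position: [0.4769, 0.051, 0.1621]
tool_rot: [3.139, 0.002, 2.804]
force: [6.2, 6.0, -5.6]
grip_width: 0.01
finger_force: 82.6
[ 1.50425499 -1.36169217  0.48881653] [ 0.3773694   0.49028019 -0.79064474  2.01407718  0.47237281  0.82331986
  0.54934741]
clock: 8.45
position: [0.4728, 0.0217, 0.1621]
tool_rot: [3.14, 0.001, -3.13]
force: [-3.0, 5.9, 2.4]
grip_width: 0.0099
finger_force: 83.7
[1.63883756 0.64043582 0.36171029] [ 0.50055529  0.50875509 -0.87803099  2.0253111   0.52329707  0.84479934
  0.90682325]
```

```bash
python3 -m crank '{"travel":[[0.06,-0.59,0],[0.15,-1.18,0],[0.29,-1.75,0],[0.47,-2.32,0],[0.69,-2.87,0]],"turn":[[0,0,3.6],[0,0,7.2],[0,0,10.8],[0,0,14.4],[0,0,18]],"gripper":[1,1,1,1,1]}'; python3 -m crank '{"travel":[[0,0,0],[0,0,0],[0,0,0],[0,0,0],[0,0,0]],"turn":[[0,0,0],[0,0,0],[0,0,0],[0,0,0],[0,0,0]],"gripper":[1,1,1,1,1]}'; python3 -c "
from h import *;o=bot.observe();print(o['moment'],o['qpos'])";python3 fit.py 203.5 201 203.5 .558 .0257 ov3.png|head -1
```

```text
clock: 8.95
position: [0.4786, -0.0066, 0.162]
tool_rot: [3.14, -0.001, -2.815]
force: [-13.1, 8.9, 12.6]
grip_width: 0.0097
finger_force: 85.7
clock: 9.45
position: [0.4786, -0.0069, 0.162]
tool_rot: [3.141, -0.001, -2.818]
force: [-11.9, 5.1, 12.0]
grip_width: 0.0104
finger_force: 85.8
[1.42027383 2.5165244  1.00029797] [ 0.60450159  0.54510364 -0.94954323  2.00871324  0.57637718  0.88262299
  1.23316644]
disc [0.59413658 0.0381996  0.1181573 ] 0.05668849192012077
```

View pics/ov3.png

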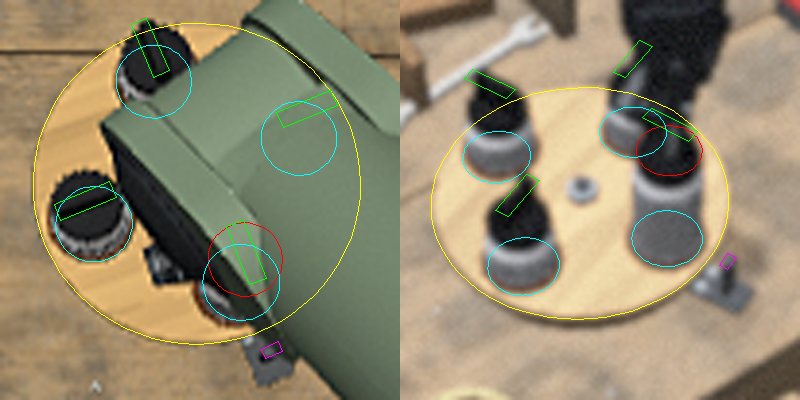

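The overlay shows the tall canister on the line to the pointer, with base ring and cap within about 2 mm at the front. The grip is 86 N and the cap is loaded clockwise against its stop, so I'm handing in.

```bash
python3 -c "
from workcell import bot;print(bot.job_done())"
```

```text
the job is handed in; nothing more can be done
None
```

I screwed the cap tight, turned the tall canister to the front behind the pointer, and handed the job in at about 9.5 s with the gripper still holding the cap's bar at 86 N; no verdict came back.

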